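# Rock a tight locating block out of its fixture

### The job

The tall locating block is stuck between the two spring jaws of the small fixture that lies loose on the bench; pulling straight up only lifts the fixture with it. Grip the block by its upper part and rock it side to side, towards one jaw housing and then the other, working it up a little each time until it comes free, while the fixture stays on the bench. Finish holding the block upright and still, its foot about 10 to 20 mm clear above the pocket it came from (do not put it down or let go), and leave the other things alone.

Things in the scene. Friction and masses are not known exactly. Their poses are not given: they have to be found in the camera images.
- fixture: Holding fixture, loose on the bench, 1.6 kg: dark steel plate 100 x 170 x 10 mm (x, y, z) with a steel pocket in its middle and a grey jaw housing at either end of the pocket (y 26 to 60 mm on both sides, 46 mm wide in x, top at z 30, screw heads to z 32 mm). Origin at the centre of the plate's underside, z up, y along the plate's long side and the line of the jaws.
- pocket_mouth (a point): Centre of the open mouth of the fixture's pocket, at its rim, 32 mm above the fixture's underside; fixture's axes. Inside, the pocket is 22.4 mm (x) by 34 mm (y) and 22 mm deep.
- jaw_line (a point): Point midway between the two jaws, on the pocket's axis, 10 mm below the rim; fixture's axes. From each housing a brass round-nosed spring jaw presses about 24 N along y on a 20 mm wide side face of the block. Their friction (about 14 N each) together exceeds the fixture's weight; when the block is leaned one side slips up while the other stays put.
- block_centre (a point): Centre of the stuck locating block: aluminium, 20 x 30 x 90 mm (30 mm along the fixture's y), 0.15 kg. Starts upright on the pocket floor, axes as the fixture's, 68 mm showing above the rim. Play 2 mm at each jaw side, 1.2 mm front and back: seated it can lean about 0.17 rad to either jaw, more as it rises. Clear of the jaws when raised 15 mm, out of the pocket at 22 mm.
- block_grip (a point): Point on the block's axis where it is best gripped, 22 mm below its top and 68 mm above its foot; take it across the 30 mm width (fingers closing along y) so that it follows when leaned. Same axes as the block.
- block_foot (a point): Centre of the block's underside.
- screwdriver: Bystander: screwdriver with orange handle, 210 mm long and 29 mm thick, lying beyond the fixture to the right; origin under its centre.
- bush: Bystander: turned bush, 30 mm across and 22 mm high, standing beyond the fixture; origin under its centre.
There are look-alikes about, which are no part of the job. Leave any red look-alike of the part that bears block_centre alone.

How it is judged:
By the outcome, as a careful person would: the job done as asked, in the order asked, and still so for the second after the job is handed in, while the arm keeps its last pose, push and grip.
It also fails if it takes over 48 s, if anything falls off the work surface, if the arm or the gripper's body presses on something with over 40 N, if the wrist force passes 120 N, or if a joint passes its speed limit or range.

### The arm

A 6-joint arm with a two-finger parallel gripper is mounted at the origin on a cart in front of the work surface, level with it; the furniture and walls round the work are solid. World frame = base frame: x ahead of the robot, y to its left, z up, the work surface at z = 0. Lengths are in m, angles in rad, forces in N, time in s.
With the tool pointing down it reaches from about 0.25 to 0.775 m from the base axis. Payload 4 kg.
Tool frame: the origin (TCP) lies where the fingers leave the gripper's body, on its centre line; the fingertips stand 97 mm ahead of it and the grasp point (between the pads) lies 78 mm ahead of it; z points along the fingers, x is the direction in which the jaws open and shut, and the axes are right-handed (so a half turn about z gives the same grasp; the last joint's range is limited). The gripper opens to 94 mm and grips with 3 to 60 N. Pads are 16 mm wide; open, the fingers measure 119 mm over their backs; the gripper's body (75 mm by 177 mm) begins 78 mm behind the grasp point.
Start: joints at [-1.264, 0.087, 1.371, -0, 1.684, -0.103], TCP at [0.219, -0.504, 0.303] pointing down, gripper open.
Joint ranges: [-3.1, 3.1], [-0.76, 2.03], [0.27, 2.55], [-1.08, 4.22], [0.17, 2.65], [-2.57, 2.57]. Speed limits (rad/s): [2.79, 2.79, 3.14, 3.14, 3.14, 3.14].

### API

Orientations are given as [roll, pitch, yaw] about the fixed x, y, z axes, in that order (R = Rz(yaw) Ry(pitch) Rx(roll)).
In Python, from bench import * gives the robot as it stands.
- The arm moves only by the tool jog_arm, never from a script. Its argument "moves" is a list of rows, each a list of 7 numbers: the turn, a rotation vector about the world's x, y, z in rad, then the shift along the world's x, y, z in mm, then the finger opening in mm, from 0 to 94. In form: [[rx, ry, rz, tx, ty, tz, fingers], ...]. A call has 1 to 12 rows; each row shifts and turns the commanded pose from where the row before left it; what a row does not reach is not made up. A row lasts 1/8 s, in which the tool goes at most 62.5 mm and 10.7 degrees, less where a joint would pass 70% of its speed; a pose out of reach is approached as far as the arm can. A call is refused whole if a number of a shift passes 62.5 or a number of a turn 0.188, either way. A call with a gripper value outside its range is refused whole. The fingers move at their own pace and stop on an object; the grip force is fixed at half the most. Time passes only in rows, so rows that do not move let the fingers close. It gives the time, the measured TCP pose, the force and the opening at its end, in the units of the state.
- get_obs(): the state, without advancing time (a new reading comes with each control period).
- snapshot(name): name is "scene" or "top" or "wrist"; returns the picture (480x640x3 uint8, red, green, blue); there is no depth.
- get_calibration(name): a dict with "camera_matrix" (3x3 intrinsics, pixels), "k1" (the pictures are not rectified: a ray, as slopes to the right and down, at radius r is drawn at 1 + k1 r^2 times it, then the intrinsics apply), "R" (3x3) and "t" (3): a world point X has camera coordinates R X + t. Camera axes: x right, y down, z forward; pixel columns grow to the right and rows downward; lengths in m; the calibration is good to about 2 mm. A picture is of the moment at which its call begins: read the wrist's pose just before it. get_calibration takes no time and is no camera call; for the wrist camera it gives the pose at the moment of the call.
- close_job(): hands the job in, once; it reports no verdict.
Trained networks look in the newest picture that a camera, given by its name, has taken for a name from the list of things; names that differ only in an ending like _2 or _b are one class to them, and where a whole thing is asked for, a point or a joint stands for the part that bears it (a point fixed in the world has none). Each returns a list of dicts, best first, with "conf" (0 to 1); they miss things now and then, are a little off and sometimes report something else, mostly with a low value. They report only what shows in the picture. A call takes as long as a camera call. They do not tell look-alikes from the thing itself.
- look_for(label, camera): "bbox" ([left, top, right, bottom] in pixels, round what is visible of it).
The state is a dict: "time": time; "joint_positions": joint angles; "qvel": joint speeds; "joint_torque": joint torques, N m; "tool_pos": TCP position; "ee_rot": TCP orientation; "wrist_force": force on the tool from outside, world axes, zero at the start; "wrist_torque": the same for the moment, N m; "width": finger opening in m.
Only numpy, scipy, OpenCV 4.12 (cv2) and the standard library are available. Lean on these libraries where they do the work, as an engineer would, in place of code of your own. Each camera call takes 0.05 s, during which the arm holds its last target.

## Working session

There is one attempt and no reset: what is moved stays moved. The work goes in short steps, Python scripts to look and compute and a tool call to move; the robot and the scene stay as the last step left them, time stands still between calls to the robot, and variables do not carry over. Pictures are saved under pics/ and viewed, and the job is handed in when it is done.

Besides the shell and the picture viewer there is one more tool, called after "Request:" as a command line: name --pt "numbers of a row" for each row, then --argument value for the rest. jog_arm: Moves the arm, as the interface text tells. Its arguments: {"type":"object","properties":{"moves":{"type":"array","items":{"type":"array","items":{"type":"number"}}}},"required":["moves"]}

```bash
mkdir -p pics; cat > h.py <<'E'
from bench import *
import numpy as np, cv2
def snap(n,f):
    im=snapshot(n); cv2.imwrite('pics/'+f,im[:,:,::-1]); return im
E
python3 - <<'E'
from h import *
for n in ['scene','top']:
    snap(n,n+'1.png')
    for l in ['fixture','block_centre']:
        print(n,l,[( [round(v) for v in d['bbox']],round(d['conf'],2)) for d in look_for(l,n)])
    c=get_calibration(n); print({k:np.round(v,4).tolist() for k,v in c.items()})
o=get_obs();print(o)
E
```

```text
scene fixture [([274, 260, 387, 330], 0.91)]
scene block_centre [([386, 285, 407, 346], 0.7), ([262, 230, 275, 280], 0.63), ([322, 242, 344, 288], 0.56)]
{'camera_matrix': [[580.0637, 0.0, 309.0987], [0.0, 580.0637, 233.2132], [0.0, 0.0, 1.0]], 'k1': -0.0017, 'R': [[-0.7924, -0.6099, -0.0079], [-0.3339, 0.4446, -0.8311], [0.5105, -0.656, -0.556]], 't': [0.4267, 0.2932, 0.7157]}
top fixture [([261, 250, 356, 323], 0.83), ([290, 164, 304, 180], 0.59)]
top block_centre [([292, 206, 310, 233], 0.85), ([298, 277, 319, 297], 0.63), ([287, 357, 308, 372], 0.6)]
{'camera_matrix': [[474.1939, 0.0, 319.9574], [0.0, 474.1939, 243.9047], [0.0, 0.0, 1.0]], 'k1': -0.0611, 'R': [[0.0276, -0.9995, 0.0126], [-0.9823, -0.0294, -0.185], [0.1853, -0.0073, -0.9827]], 't': [-0.0623, 0.5928, 0.8087]}
{'time': 0.3, 'joint_positions': array([-1.26410730e+00,  8.75263037e-02,  1.37122849e+00,  2.11259571e-06,
        1.68360542e+00, -1.03101539e-01]), 'qvel': array([-0.00054366, -0.00184012, -0.00244316,  0.00027224,  0.00023541,
       -0.00017563]), 'joint_torque': array([-5.80111737e-04, -3.39596236e+01, -3.02075350e+01,  7.16594118e-02,
        2.79057410e-02, -8.74290822e-05]), 'tool_pos': array([ 0.21909476, -0.50436895,  0.30225898]), 'ee_rot': array([-3.14151157e+00,  7.63271620e-04, -1.16100550e+00]), 'wrist_force': array([ 0.07271729, -0.34772938,  0.16661991]), 'wrist_torque': array([-0.00413106, -0.0521188 ,  0.03496564]), 'width': 0.0937387507414331}
```

View pics/scene1.png

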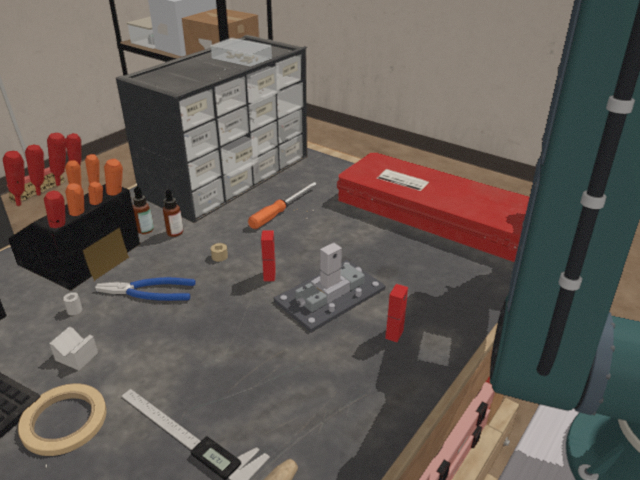

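View pics/top1.png

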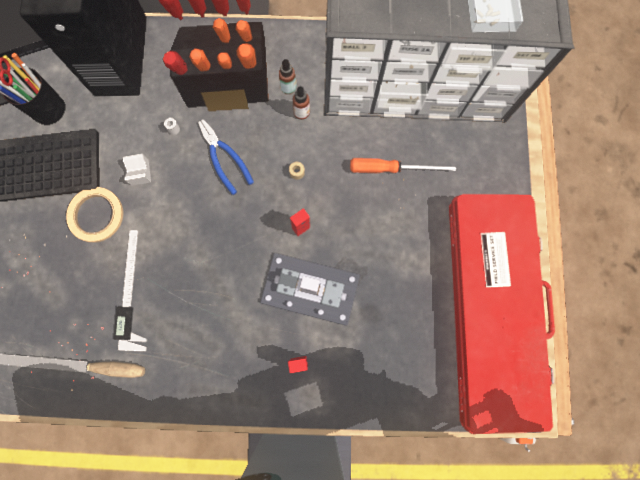

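```bash
python3 - <<'E'
import cv2,numpy as np
a=cv2.imread('pics/scene1.png')[215:355,240:420]
b=cv2.imread('pics/top1.png')[150:380,240:370]
cv2.imwrite('pics/c1.png',cv2.resize(a,None,fx=4.3,fy=4.2,interpolation=cv2.INTER_CUBIC))
cv2.imwrite('pics/c2.png',cv2.resize(b[90:185],None,fx=6,fy=6,interpolation=cv2.INTER_CUBIC))
E
```

```text
(no output)
```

View pics/c1.png

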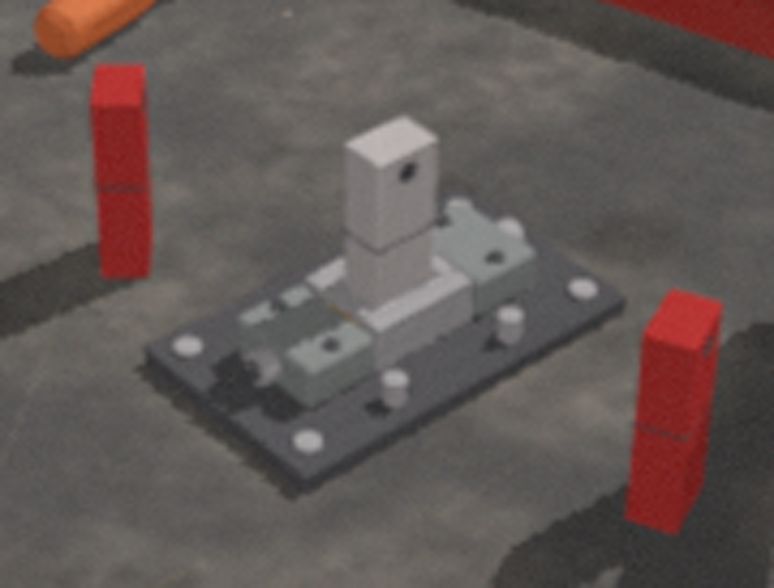

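View pics/c2.png

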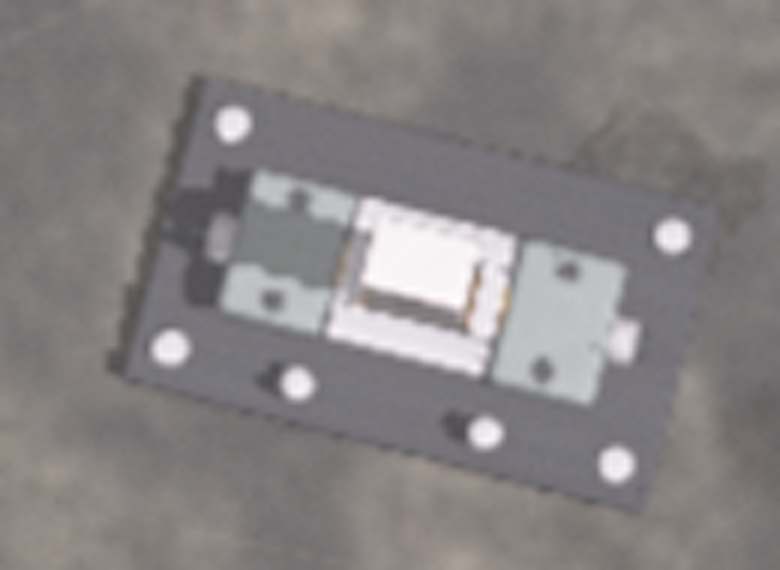

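The target is the bare aluminium block standing in the fixture: top view (309,286), scene view (331,258). The two red blocks, at top (300,222) and (298,366), are look-alikes, and I'll leave them alone. Next I compute the pose.

```bash
cat >> h.py <<'E'
def ray(n,uv,c=None):
    c=c or get_calibration(n)
    K=c['camera_matrix']; x=(np.array(uv)-K[:2,2])/np.array([K[0,0],K[1,1]])
    y=x.copy()
    for _ in range(20): y=x/(1+c['k1']*(y@y))
    R=np.array(c['R']);t=np.array(c['t'])
    return -R.T@t, R.T@np.append(y,1)
def onz(n,uv,z,c=None):
    o,d=ray(n,uv,c); return o+d*(z-o[2])/d[2]
E
python3 - <<'E'
from h import *
T=lambda p:(240+(p[0]+.5)/6-.5,240+(p[1]+.5)/6-.5)
S=lambda p:(240+p[0]/4.3,215+p[1]/4.2)
def rep(nm,P):
    P=np.array(P)
    print(nm,np.round(P*1e3,1).tolist(),'c',np.round(P.mean(0)*1e3,1), 'sides',[round(1e3*np.linalg.norm(P[i]-P[i-1]),1) for i in range(4)],'ang',[round(np.degrees(np.arctan2(*(P[i]-P[i-1])[[1,0]])),1) for i in range(4)])
rep('plate',[onz('top',T(p),.01) for p in [(203,82),(718,208),(645,512),(125,372)]])
rep('block top',[onz('top',T(p),.1) for p in [(372,230),(484,256),(471,313),(360,287)]])
rep('rim',[onz('top',T(p),.032) for p in [(362,198),(518,238),(490,378),(330,335)]])
rep('S block',[onz('scene',S(p),.1) for p in [(405,116),(437,136),(383,168),(346,144)]])
rep('S plate',[onz('scene',S(p),.01) for p in [(455,165),(625,300),(300,485),(147,352)]])
for p in [(300,222),(298,366)]: print(onz('top',p,.09))
E
```

```text
plate [[582.1, 42.9, 10.0], [546.5, -121.8, 10.0], [450.7, -100.4, 10.0], [489.4, 63.2, 10.0]] c [517.1 -29.   10. ] sides [np.float64(94.9), np.float64(168.6), np.float64(98.2), np.float64(168.1)] ang [np.float64(-12.3), np.float64(-102.2), np.float64(167.4), np.float64(76.7)]
block top [[526.0, -15.2, 100.0], [519.6, -47.2, 100.0], [503.3, -44.0, 100.0], [509.7, -12.4, 100.0]] c [514.7 -29.7 100. ] sides [np.float64(16.5), np.float64(32.7), np.float64(16.6), np.float64(32.3)] ang [np.float64(-9.9), np.float64(-101.4), np.float64(168.8), np.float64(78.5)]
rim [[543.6, -9.8, 32.0], [532.6, -58.2, 32.0], [489.4, -50.8, 32.0], [501.1, -1.4, 32.0]] c [516.7 -30.   32. ] sides [np.float64(43.3), np.float64(49.7), np.float64(43.8), np.float64(50.7)] ang [np.float64(-11.1), np.float64(-102.8), np.float64(170.2), np.float64(76.7)]
S block [[521.0, -46.4, 100.0], [503.3, -42.6, 100.0], [507.3, -13.2, 100.0], [527.7, -17.5, 100.0]] c [514.8 -29.9 100. ] sides [np.float64(29.6), np.float64(18.0), np.float64(29.7), np.float64(20.9)] ang [np.float64(-103.2), np.float64(167.8), np.float64(82.4), np.float64(-12.1)]
S plate [[555.8, -134.9, 10.0], [447.4, -97.9, 10.0], [484.9, 67.8, 10.0], [579.4, 43.1, 10.0]] c [516.9 -30.5  10. ] sides [np.float64(179.6), np.float64(114.6), np.float64(169.8), np.float64(97.8)] ang [np.float64(-97.6), np.float64(161.1), np.float64(77.2), np.float64(-14.6)]
[ 0.62608217 -0.00867205  0.09      ]
[ 0.37881478 -0.01393389  0.09      ]
```

Request:
jog_arm --pt "0 0 -0.063 29.6 47.4 0 94" --pt "0 0 -0.063 29.6 47.4 0 94" --pt "0 0 -0.063 29.6 47.4 0 94" --pt "0 0 -0.063 29.6 47.4 0 94" --pt "0 0 -0.063 29.6 47.4 0 94" --pt "0 0 -0.063 29.6 47.4 0 94" --pt "0 0 -0.063 29.6 47.4 0 94" --pt "0 0 -0.063 29.6 47.4 0 94" --pt "0 0 -0.063 29.6 47.4 0 94" --pt "0 0 -0.064 29.6 47.4 0 94" --pt "0 0 0 0 0 0 94" --pt "0 0 0 0 0 0 94"

```text
time: 1.8
tool_pos: [0.5149, -0.0307, 0.3025]
ee_rot: [3.141, -0.001, -1.791]
wrist_force: [0.6, 0.1, -0.5]
width: 0.0941
```

```bash
python3 - <<'E'
from h import *
o=get_obs();print(o['time'],o['tool_pos'],o['ee_rot'],o['joint_positions'],o['wrist_force'])
c=get_calibration('wrist');snap('wrist','w1.png')
import pickle;pickle.dump(c,open('w1.pkl','wb'))
E
```

```text
1.8 [ 0.51490309 -0.03069989  0.30252218] [ 3.14096751e+00 -8.38807679e-04 -1.79126107e+00] [-1.69104085e-01  1.13484163e-02  1.45021562e+00 -8.10497429e-04
  1.68069596e+00  1.62206862e+00] [ 0.57946269  0.10217595 -0.46548727]
```

View pics/w1.png

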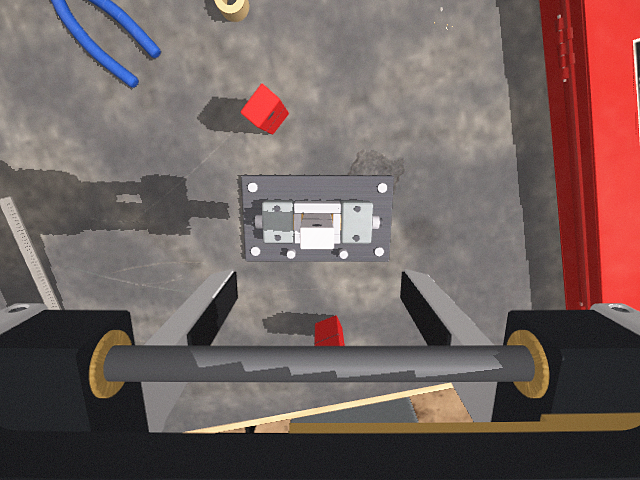

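The wrist view shows the fixture at (318,218), nearly square to the image, with the block's top face at about (317,238). Next I measure it with this calibration.

```bash
python3 - <<'E'
from h import *
import pickle
c=pickle.load(open('w1.pkl','rb'))
im=cv2.imread('pics/w1.png')
cv2.imwrite('pics/w1c.png',cv2.resize(im[168:270,230:400],None,fx=4.5,fy=4.5,interpolation=cv2.INTER_CUBIC))
P=[onz('wrist',p,.01,c) for p in [(239,176),(393,175),(395,261),(246,262)]]
P=np.array(P)*1e3;print(np.round(P,1),P.mean(0))
E
```

```text
[[ 583.3   43.3   10. ]
 [ 547.  -123.4   10. ]
 [ 448.  -109.1   10. ]
 [ 485.4   62.7   10. ]] [515.91681167 -31.63540501  10.        ]
```

View pics/w1c.png

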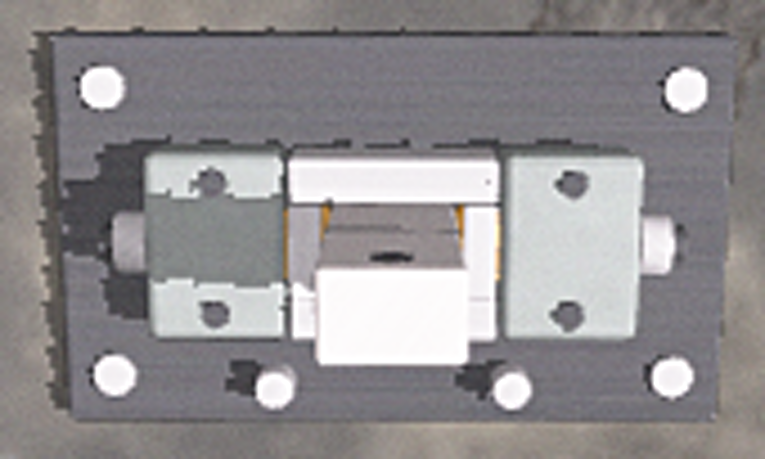

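```bash
python3 - <<'E'
from h import *
import pickle
c=pickle.load(open('w1.pkl','rb'))
for nm,z,q in [('blk',.1,[(318,267),(467,266),(466,364),(317,364)]),('plate',.01,[(54,34),(735,36),(716,418),(72,418)]),('hous',.03,[(145,152),(642,155),(638,336),(150,337)]),('screws plate',.012,[(102,88),(686,90),(672,377),(115,376)])]:
    P=np.array([onz('wrist',(230+p[0]/4.5-.4,168+p[1]/4.5-.4),z,c) for p in q])*1e3
    print(nm,P.mean(0).round(1),[round(np.linalg.norm(P[i]-P[i-1]),1) for i in range(4)],[round(np.degrees(np.arctan2(*(P[i]-P[i-1])[[1,0]])),1) for i in range(4)])
E
```

```text
blk [516.9 -30.2 100. ] [np.float64(19.5), np.float64(28.9), np.float64(19.7), np.float64(29.4)] [np.float64(-14.0), np.float64(-102.3), np.float64(167.4), np.float64(77.3)]
plate [516.9 -30.6  10. ] [np.float64(98.8), np.float64(167.6), np.float64(98.5), np.float64(168.8)] [np.float64(-13.1), np.float64(-102.8), np.float64(167.6), np.float64(77.3)]
hous [517.1 -30.5  30. ] [np.float64(45.3), np.float64(118.0), np.float64(44.4), np.float64(119.4)] [np.float64(-13.5), np.float64(-103.0), np.float64(168.3), np.float64(77.4)]
screws plate [516.3 -30.3  12. ] [np.float64(73.8), np.float64(144.2), np.float64(73.7), np.float64(144.1)] [np.float64(-12.8), np.float64(-102.8), np.float64(167.2), np.float64(77.2)]
```

Request:
jog_arm --pt "0 0 -0.001 1.7 0.3 -36 94" --pt "0 0 0 0 0 -36 94" --pt "0 0 0 0 0 -34 94" --pt "0 0 0 0 0 -24 94" --pt "0 0 0 0 0 -16.5 94" --pt "0 0 0 0 0 0 94" --pt "0 0 0 0 0 0 94"

```text
time: 2.72
tool_pos: [0.5174, -0.0307, 0.1575]
ee_rot: [-3.139, -0.0, -1.794]
wrist_force: [-0.3, 0.0, 0.1]
width: 0.094
```

```bash
python3 - <<'E'
from h import *
o=get_obs();print(o['time'],o['tool_pos'],o['ee_rot'],o['joint_positions'],o['wrist_force'])
snap('wrist','w2.png')
E
```

```text
2.725 [ 0.51743637 -0.03071368  0.15753358] [-3.13924074e+00 -2.82437110e-05 -1.79366026e+00] [-1.68622658e-01  9.15315062e-02  1.65968819e+00 -1.58347842e-04
  1.38802603e+00  1.62506617e+00] [-0.31456734  0.01360198  0.08515734]
```

View pics/w2.png

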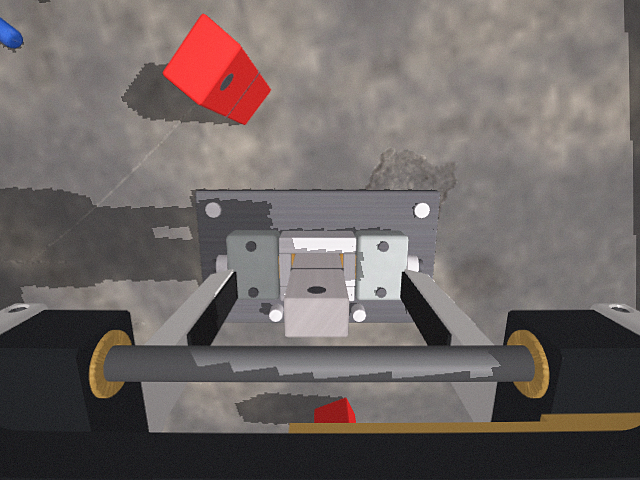

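The block sits midway between the fingers, at about (317,310) and centred on the pads. I close on it now.

Request:
jog_arm --pt "0 0 0 0 0 0 0" --pt "0 0 0 0 0 0 0" --pt "0 0 0 0 0 0 0" --pt "0 0 0 0 0 0 0" --pt "0 0 0 0 0 0 0" --pt "0 0 0 0 0 0 0" --pt "0 0 0 0 0 0 0" --pt "0 0 0 0 0 0 0"

```text
time: 3.78
tool_pos: [0.5169, -0.0299, 0.1562]
ee_rot: [3.142, 0.001, -1.793]
wrist_force: [0.1, 1.2, -0.4]
width: 0.0298
```

```bash
cat > plan.py <<'E'
import numpy as np,sys
def pose(th,h):
    D=134+h/np.cos(th); return -D*np.sin(th), D*np.cos(th)
def rows(th0,h0,th1,h1,n):
    y0,z0=pose(th0,h0)
    s=0
    for i in range(1,n+1):
        f=i/n; y,z=pose(th0+f*(th1-th0),h0+f*(h1-h0))
        d=(th1-th0)/n; dy=y-y0
        print([round(float(v),4 if k<3 else 2) for k,v in enumerate([d*.9755,-d*.2199,0,dy*.2199,dy*.9755,z-z0])]+[0],end=', ')
        y0,z0=y,z
    print()
a=[float(v) for v in sys.argv[1:]]
rows(*a[:4],int(a[4]))
E
python3 plan.py 0 0 .14 1.8 6; python3 -c "
from h import *
o=get_obs();print(o)"
```

```text
[0.0228, -0.0051, 0.0, -0.69, -3.06, 0.26, 0], [0.0228, -0.0051, 0.0, -0.69, -3.07, 0.19, 0], [0.0228, -0.0051, 0.0, -0.69, -3.08, 0.12, 0], [0.0228, -0.0051, 0.0, -0.7, -3.09, 0.04, 0], [0.0228, -0.0051, 0.0, -0.7, -3.1, -0.03, 0], [0.0228, -0.0051, 0.0, -0.7, -3.1, -0.1, 0], 
{'time': 3.775, 'joint_positions': array([-1.67636444e-01,  9.26121185e-02,  1.66137519e+00,  6.15009842e-04,
        1.38762996e+00,  1.62528262e+00]), 'qvel': array([-0.00049338,  0.00035173, -0.00188658,  0.00026491,  0.00089102,
       -0.00028436]), 'joint_torque': array([ -0.60980212, -32.25303411, -28.26073766,  -0.40837314,
        -0.06172098,  -0.04146035]), 'tool_pos': array([ 0.51686547, -0.02990621,  0.15617825]), 'ee_rot': array([ 3.14153511e+00,  6.02479522e-04, -1.79303111e+00]), 'wrist_force': array([ 0.11918555,  1.18472962, -0.4123011 ]), 'wrist_torque': array([ 0.25558776, -0.06444884, -0.03882795]), 'width': 0.02976037855865192}
```

Request:
jog_arm --pt "0.0228 -0.0051 0 -0.7 -3.05 0.26 0" --pt "0.0228 -0.0051 0 -0.7 -3.05 0.2 0" --pt "0.0228 -0.0051 0 -0.7 -3.1 0.12 0" --pt "0.0228 -0.0051 0 -0.7 -3.1 0.04 0" --pt "0.0228 -0.0051 0 -0.7 -3.1 -0.03 0" --pt "0.0228 -0.0051 0 -0.7 -3.1 -0.1 0" --pt "0 0 0 0 0 0 0"

```text
time: 4.65
tool_pos: [0.5126, -0.0488, 0.1568]
ee_rot: [3.141, 0.142, -1.794]
wrist_force: [-0.2, 2.5, 0.9]
width: 0.0299
```

```bash
python3 - <<'E'
from h import *
o=get_obs();print(o['time'],o['tool_pos'],o['ee_rot'],o['wrist_force'],o['wrist_torque'],o['width'])
a=snap('scene','s2.png')[215:355,240:420]
cv2.imwrite('pics/s2c.png',cv2.resize(a[:,:,::-1],None,fx=4.3,fy=4.2,interpolation=cv2.INTER_CUBIC))
E
python3 plan.py .14 1.8 -.14 5.4 11
```

```text
4.65 [ 0.51261059 -0.04875634  0.15681881] [ 3.14116553  0.14176692 -1.79399741] [-0.1669694   2.52279075  0.88629791] [ 0.39589446 -0.07247475 -0.02154963] 0.02985734694845041
[-0.0248, 0.0056, 0.0, 0.75, 3.31, 0.76, 0], [-0.0248, 0.0056, 0.0, 0.75, 3.33, 0.67, 0], [-0.0248, 0.0056, 0.0, 0.76, 3.36, 0.59, 0], [-0.0248, 0.0056, 0.0, 0.76, 3.38, 0.5, 0], [-0.0248, 0.0056, 0.0, 0.77, 3.4, 0.41, 0], [-0.0248, 0.0056, 0.0, 0.77, 3.42, 0.33, 0], [-0.0248, 0.0056, 0.0, 0.77, 3.43, 0.24, 0], [-0.0248, 0.0056, 0.0, 0.78, 3.45, 0.15, 0], [-0.0248, 0.0056, 0.0, 0.78, 3.46, 0.07, 0], [-0.0248, 0.0056, 0.0, 0.78, 3.47, -0.02, 0], [-0.0248, 0.0056, 0.0, 0.78, 3.47, -0.11, 0],
```

View pics/s2c.png

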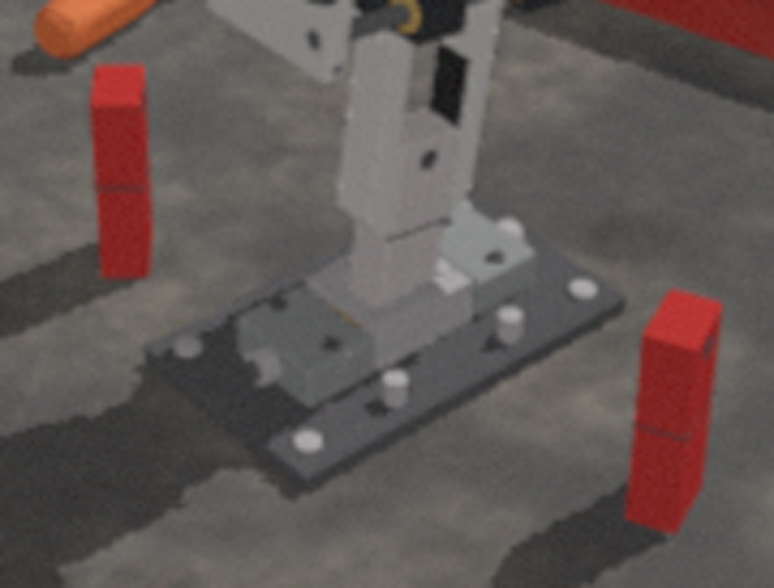

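The fixture hasn't moved and the block leans with the gripper. Next is the swing to the other side.

Request:
jog_arm --pt "-0.0248 0.0056 0 0.75 3.3 0.76 0" --pt "-0.0248 0.0056 0 0.75 3.35 0.67 0" --pt "-0.0248 0.0056 0 0.75 3.35 0.59 0" --pt "-0.0248 0.0056 0 0.75 3.4 0.5 0" --pt "-0.0248 0.0056 0 0.77 3.4 0.41 0" --pt "-0.0248 0.0056 0 0.77 3.4 0.33 0" --pt "-0.0248 0.0056 0 0.77 3.45 0.24 0" --pt "-0.0248 0.0056 0 0.78 3.45 0.15 0" --pt "-0.0248 0.0056 0 0.78 3.45 0.07 0" --pt "-0.0248 0.0056 0 0.78 3.45 -0.02 0" --pt "-0.0248 0.0056 0 0.78 3.45 -0.1 0" --pt "0 0 0 0 0 0 0"

```text
time: 6.2
tool_pos: [0.5212, -0.0109, 0.1606]
ee_rot: [3.141, -0.141, -1.792]
wrist_force: [1.4, 2.6, -0.8]
width: 0.0299
```

```bash
python3 - <<'E'
from h import *
o=get_obs();print(o['time'],o['tool_pos'],o['ee_rot'],o['wrist_force'],o['wrist_torque'],o['width'])
a=snap('scene','s3.png')[215:355,240:420]
cv2.imwrite('pics/s3c.png',cv2.resize(a[:,:,::-1],None,fx=4.3,fy=4.2,interpolation=cv2.INTER_CUBIC))
E
python3 plan.py -.14 5.4 .14 9.2 11;python3 plan.py .14 9.2 -.14 13 11;python3 plan.py -.14 13 .14 16.8 11;python3 plan.py .14 16.8 0 19 6
```

```text
6.2 [ 0.52116815 -0.01090184  0.16060098] [ 3.14141222 -0.14086448 -1.79200377] [ 1.37757308  2.57223649 -0.8301187 ] [ 0.67875869 -0.11164061 -0.05294219] 0.029934125079462227
[0.0248, -0.0056, 0.0, -0.77, -3.4, 0.78, 0], [0.0248, -0.0056, 0.0, -0.77, -3.42, 0.69, 0], [0.0248, -0.0056, 0.0, -0.78, -3.45, 0.61, 0], [0.0248, -0.0056, 0.0, -0.78, -3.47, 0.52, 0], [0.0248, -0.0056, 0.0, -0.79, -3.49, 0.43, 0], [0.0248, -0.0056, 0.0, -0.79, -3.51, 0.35, 0], [0.0248, -0.0056, 0.0, -0.79, -3.52, 0.26, 0], [0.0248, -0.0056, 0.0, -0.8, -3.54, 0.17, 0], [0.0248, -0.0056, 0.0, -0.8, -3.55, 0.09, 0], [0.0248, -0.0056, 0.0, -0.8, -3.56, -0.0, 0], [0.0248, -0.0056, 0.0, -0.81, -3.57, -0.09, 0], 
[-0.0248, 0.0056, 0.0, 0.79, 3.49, 0.78, 0], [-0.0248, 0.0056, 0.0, 0.79, 3.52, 0.69, 0], [-0.0248, 0.0056, 0.0, 0.8, 3.54, 0.61, 0], [-0.0248, 0.0056, 0.0, 0.8, 3.56, 0.52, 0], [-0.0248, 0.0056, 0.0, 0.81, 3.58, 0.43, 0], [-0.0248, 0.0056, 0.0, 0.81, 3.6, 0.35, 0], [-0.0248, 0.0056, 0.0, 0.82, 3.62, 0.26, 0], [-0.0248, 0.0056, 0.0, 0.82, 3.63, 0.17, 0], [-0.0248, 0.0056, 0.0, 0.82, 3.65, 0.09, 0], [-0.02
[... 172 characters left out ...]
69, 0], [0.0248, -0.0056, 0.0, -0.82, -3.64, 0.61, 0], [0.0248, -0.0056, 0.0, -0.82, -3.66, 0.52, 0], [0.0248, -0.0056, 0.0, -0.83, -3.68, 0.43, 0], [0.0248, -0.0056, 0.0, -0.83, -3.7, 0.35, 0], [0.0248, -0.0056, 0.0, -0.84, -3.71, 0.26, 0], [0.0248, -0.0056, 0.0, -0.84, -3.73, 0.17, 0], [0.0248, -0.0056, 0.0, -0.84, -3.74, 0.09, 0], [0.0248, -0.0056, 0.0, -0.85, -3.75, -0.0, 0], [0.0248, -0.0056, 0.0, -0.85, -3.76, -0.09, 0], 
[-0.0228, 0.0051, 0.0, 0.76, 3.37, 0.77, 0], [-0.0228, 0.0051, 0.0, 0.77, 3.39, 0.69, 0], [-0.0228, 0.0051, 0.0, 0.77, 3.42, 0.62, 0], [-0.0228, 0.0051, 0.0, 0.77, 3.44, 0.55, 0], [-0.0228, 0.0051, 0.0, 0.78, 3.46, 0.48, 0], [-0.0228, 0.0051, 0.0, 0.78, 3.47, 0.4, 0],
```

View pics/s3c.png

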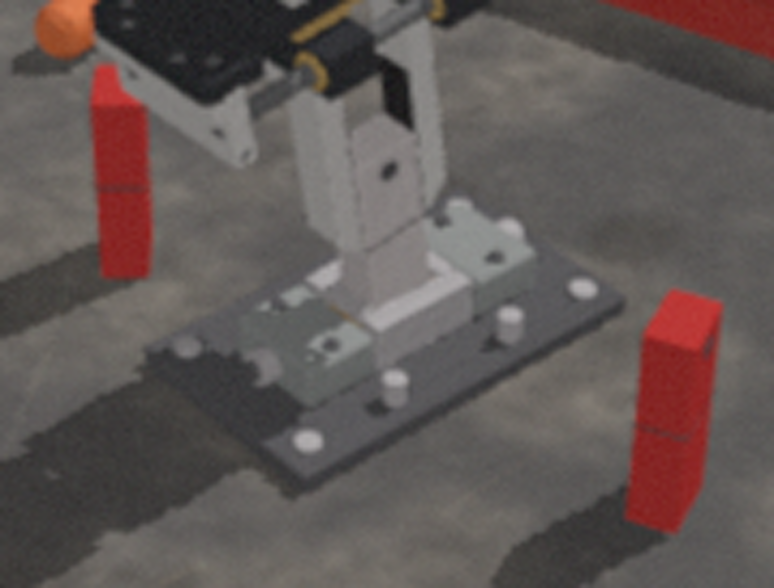

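Request:
jog_arm --pt "0.0248 -0.0056 0 -0.77 -3.4 0.78 0" --pt "0.0248 -0.0056 0 -0.77 -3.45 0.69 0" --pt "0.0248 -0.0056 0 -0.78 -3.45 0.6 0" --pt "0.0248 -0.0056 0 -0.78 -3.5 0.5 0" --pt "0.0248 -0.0056 0 -0.79 -3.5 0.4 0" --pt "0.0248 -0.0056 0 -0.79 -3.5 0.35 0" --pt "0.0248 -0.0056 0 -0.8 -3.5 0.25 0" --pt "0.0248 -0.0056 0 -0.8 -3.55 0.15 0" --pt "0.0248 -0.0056 0 -0.8 -3.55 0.1 0" --pt "0.0248 -0.0056 0 -0.8 -3.55 0 0" --pt "0.0248 -0.0056 0 -0.8 -3.55 -0.1 0" --pt "0 0 0 0 0 0 0"

```text
time: 7.75
tool_pos: [0.5124, -0.0498, 0.1641]
ee_rot: [3.141, 0.142, -1.794]
wrist_force: [0.8, 4.0, 1.9]
width: 0.03
```

```bash
python3 - <<'E'
from h import *
o=get_obs();print(o['time'],o['tool_pos'],o['ee_rot'],o['wrist_force'],o['wrist_torque'],o['width'])
a=snap('scene','s4.png')[215:355,240:420]
cv2.imwrite('pics/s4c.png',cv2.resize(a[:,:,::-1],None,fx=4.3,fy=4.2,interpolation=cv2.INTER_CUBIC))
E
```

```text
7.75 [ 0.51238657 -0.04984774  0.16411679] [ 3.14119799  0.14181065 -1.79404903] [0.83263326 3.96200591 1.85361579] [ 0.84060182 -0.23546272  0.02425571] 0.030034274064161745
```

View pics/s4c.png

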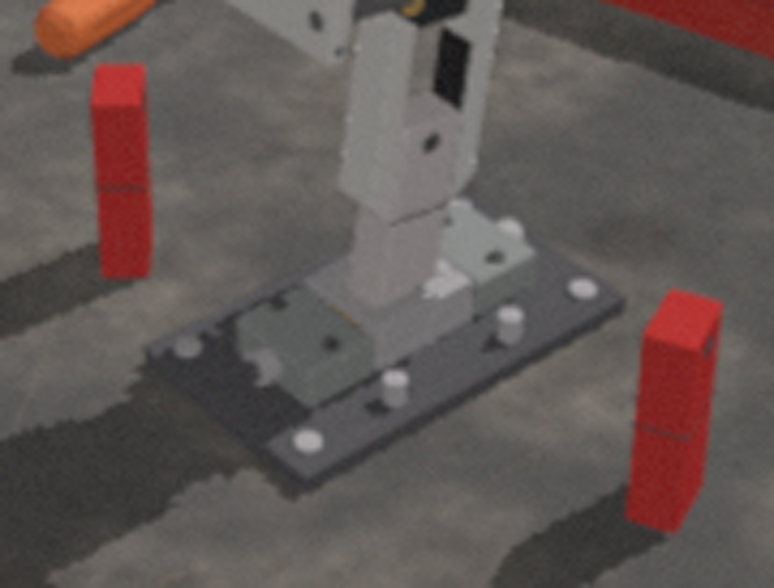

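The block is rising (its scribe line is higher) and the fixture hasn't moved. On to the next swing.

Request:
jog_arm --pt "-0.0248 0.0056 0 0.79 3.5 0.78 0" --pt "-0.0248 0.0056 0 0.79 3.5 0.69 0" --pt "-0.0248 0.0056 0 0.8 3.55 0.6 0" --pt "-0.0248 0.0056 0 0.8 3.55 0.5 0" --pt "-0.0248 0.0056 0 0.8 3.6 0.45 0" --pt "-0.0248 0.0056 0 0.8 3.6 0.35 0" --pt "-0.0248 0.0056 0 0.8 3.6 0.25 0" --pt "-0.0248 0.0056 0 0.8 3.6 0.15 0" --pt "-0.0248 0.0056 0 0.8 3.65 0.1 0" --pt "-0.0248 0.0056 0 0.8 3.65 0 0" --pt "-0.0248 0.0056 0 0.8 3.65 -0.1 0" --pt "0 0 0 0 0 0 0"

```text
time: 9.3
tool_pos: [0.5211, -0.0115, 0.1686]
ee_rot: [-3.141, -0.145, -1.793]
wrist_force: [-2.3, -3.4, 5.4]
width: 0.0299
```

```bash
python3 - <<'E'
from h import *
o=get_obs();print(o['time'],o['tool_pos'],o['ee_rot'],o['wrist_force'],o['wrist_torque'],o['width'])
a=snap('scene','s5.png')[215:355,240:420]
cv2.imwrite('pics/s5c.png',cv2.resize(a[:,:,::-1],None,fx=4.3,fy=4.2,interpolation=cv2.INTER_CUBIC))
E
```

```text
9.3 [ 0.52108937 -0.01150795  0.16864098] [-3.14129375 -0.14543376 -1.7927157 ] [-2.33454005 -3.40526628  5.42307025] [-0.8462507   0.54669061 -0.07185541] 0.02989125371458614
```

View pics/s5c.png

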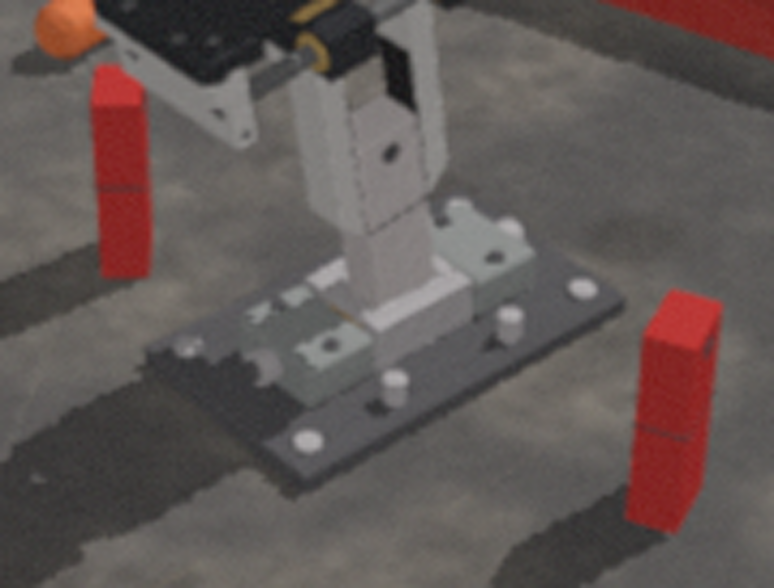

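Request:
jog_arm --pt "0.0248 -0.0056 0 -0.8 -3.6 0.75 0" --pt "0.0248 -0.0056 0 -0.8 -3.6 0.7 0" --pt "0.0248 -0.0056 0 -0.8 -3.65 0.6 0" --pt "0.0248 -0.0056 0 -0.8 -3.65 0.5 0" --pt "0.0248 -0.0056 0 -0.83 -3.7 0.45 0" --pt "0.0248 -0.0056 0 -0.83 -3.7 0.35 0" --pt "0.0248 -0.0056 0 -0.84 -3.7 0.25 0" --pt "0.0248 -0.0056 0 -0.84 -3.7 0.15 0" --pt "0.0248 -0.0056 0 -0.84 -3.75 0.1 0" --pt "0.0248 -0.0056 0 -0.84 -3.75 0 0" --pt "0.0248 -0.0056 0 -0.84 -3.75 -0.1 0" --pt "0 0 0 0 0 0 0"

```text
time: 10.85
tool_pos: [0.5124, -0.051, 0.1725]
ee_rot: [-3.141, 0.141, -1.794]
wrist_force: [-1.7, 1.9, 6.1]
width: 0.03
```

```bash
python3 - <<'E'
from h import *
o=get_obs();print(o['time'],o['tool_pos'],o['ee_rot'],o['wrist_force'],o['wrist_torque'],o['width'])
a=snap('scene','s6.png')[215:355,240:420]
cv2.imwrite('pics/s6c.png',cv2.resize(a[:,:,::-1],None,fx=4.3,fy=4.2,interpolation=cv2.INTER_CUBIC))
E
```

```text
10.85 [ 0.5123684  -0.05097066  0.17251032] [-3.14104496  0.1408698  -1.79400691] [-1.71245506  1.91922454  6.08681149] [ 0.41155986  0.25733608 -0.02426332] 0.029975923476708854
```

View pics/s6c.png

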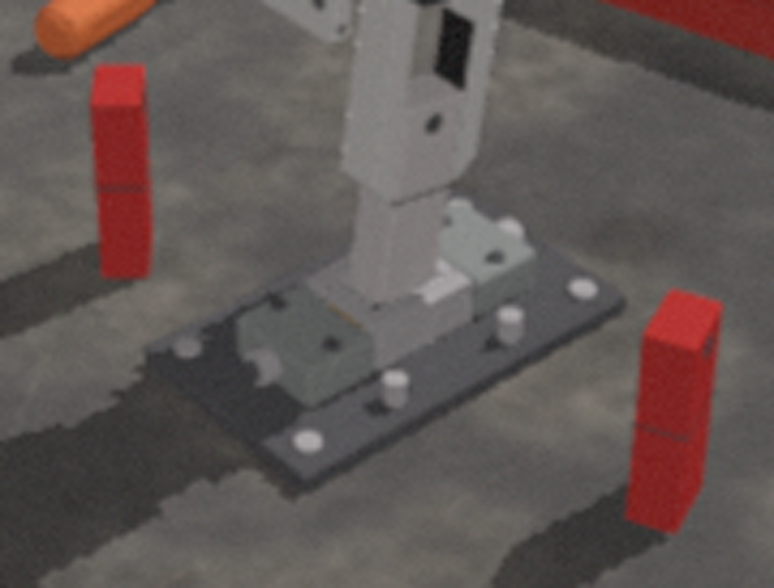

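Request:
jog_arm --pt "-0.0228 0.0051 0 0.76 3.37 0.77 0" --pt "-0.0228 0.0051 0 0.77 3.4 0.7 0" --pt "-0.0228 0.0051 0 0.77 3.4 0.62 0" --pt "-0.0228 0.0051 0 0.77 3.45 0.55 0" --pt "-0.0228 0.0051 0 0.78 3.45 0.48 0" --pt "-0.0228 0.0051 0 0.78 3.45 0.4 0" --pt "0 0 0 0 0 0 0"

```text
time: 11.78
tool_pos: [0.5168, -0.0298, 0.175]
ee_rot: [3.141, -0.001, -1.792]
wrist_force: [0.3, 0.6, -1.1]
width: 0.0295
```

```bash
python3 - <<'E'
from h import *
o=get_obs();print(o['time'],o['tool_pos'],o['ee_rot'],o['wrist_force'],o['wrist_torque'],o['width'])
E
```

```text
11.775 [ 0.51678601 -0.02976241  0.174992  ] [ 3.14145245e+00 -5.34108946e-04 -1.79193163e+00] [ 0.29335164  0.56760833 -1.09506216] [ 0.03874515 -0.02361207 -0.02863277] 0.029533056519838126
```

The wrist carries only the block's weight, so it is free. I lift it straight up to about 15 mm clear.

Request:
jog_arm --pt "0 0 0 0 0 3 0" --pt "0 0 0 0 0 4 0" --pt "0 0 0 0 0 4 0" --pt "0 0 0 0 0 4 0" --pt "0 0 0 0 0 3 0" --pt "0 0 0 0 0 0 0" --pt "0 0 0 0 0 0 0"

```text
time: 12.65
tool_pos: [0.5167, -0.0303, 0.1929]
ee_rot: [3.141, -0.0, -1.793]
wrist_force: [0.2, -0.7, -2.1]
width: 0.0297
```

```bash
python3 - <<'E'
from h import *
o=get_obs();print(o['time'],o['tool_pos'],o['ee_rot'],o['wrist_force'],o['width'])
a=snap('scene','s7.png')[215:355,240:420]
cv2.imwrite('pics/s7c.png',cv2.resize(a[:,:,::-1],None,fx=4.3,fy=4.2,interpolation=cv2.INTER_CUBIC))
c=get_calibration('scene')
def px(X):
    X=np.array(c['R'])@X+c['t']; s=X[:2]/X[2]; s=s*(1+c['k1']*(s@s)); K=c['camera_matrix']
    return ((s[0]*K[0,0]+K[0,2]-240)*4.3,(s[1]*K[1,1]+K[1,2]-215)*4.2)
# predicted crop pixels of the foot corners/top corners if foot at z=47mm
w=-.2217;R=np.array([[np.cos(w),-np.sin(w)],[np.sin(w),np.cos(w)]])
for z in (.042,.047,.052,.137):
    print(z,[tuple(np.round(px(np.append(R@np.array(p)+o['tool_pos'][:2],z))).astype(int).tolist()) for p in [(-.01,-.015),(-.01,.015),(.01,.015)]])
E
```

```text
12.65 [ 0.51666617 -0.03028798  0.192931  ] [ 3.14136526e+00 -8.38095168e-05 -1.79300490e+00] [ 0.20362181 -0.68997248 -2.05462319] 0.02969635512548705
0.042 [(433, 254), (376, 284), (342, 260)]
0.047 [(434, 244), (376, 274), (342, 250)]
0.052 [(434, 234), (376, 264), (342, 240)]
0.137 [(439, 56), (378, 84), (342, 62)]
```

View pics/s7c.png

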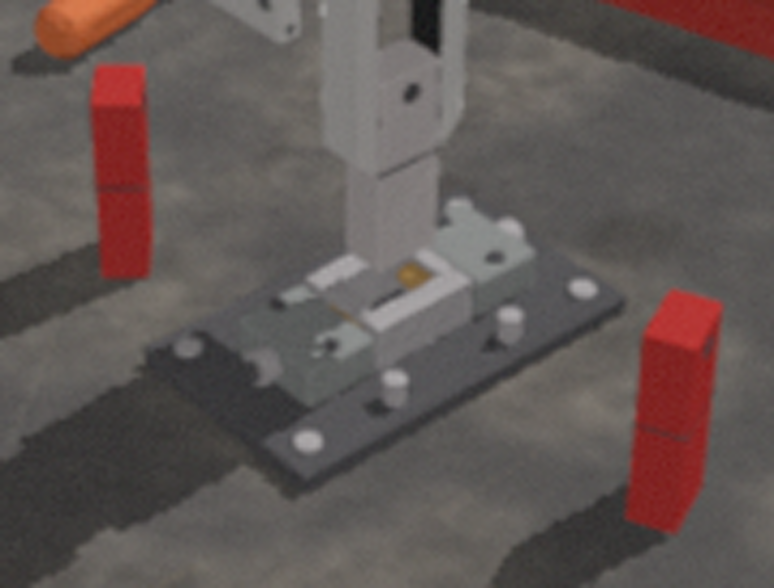

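The picture shows the block clear of the pocket and upright. Its near-right foot corner, at about (435,247) in the crop, puts the foot at roughly z 46 mm, about 14 mm above the rim. The fixture's corners are where they started, and both red blocks are untouched.

Request:
jog_arm --pt "0 0 0 0 0 0 0" --pt "0 0 0 0 0 0 0" --pt "0 0 0 0 0 0 0" --pt "0 0 0 0 0 0 0"

```text
time: 13.2
tool_pos: [0.5167, -0.0303, 0.193]
ee_rot: [3.142, -0.0, -1.793]
wrist_force: [0.1, 0.7, -1.9]
width: 0.0296
```

```bash
python3 - <<'E'
from h import *
print(close_job()); o=get_obs();print(o['time'],o['tool_pos'],o['ee_rot'],o['wrist_force'],o['width'])
E
```

```text
the job is handed in; nothing more can be done
None
the job is handed in; nothing more can be done
```

The block came free and the job is handed in at 13.2 s. The arm is still holding the block upright and still over the pocket.

I gripped the aluminium block across its 30 mm width and rocked it about the jaw line with five leans of about ±0.14 rad. It rose about 2 to 4 mm per swing until the jaws let go. I then set it upright and lifted it straight up.

**Last checks:**
- **Clearance:** the foot is about 14 to 15 mm above the pocket rim. The picture gives about 14 mm and the arm's travel about 15 mm.
- **Grip:** the fingers read 29.6 mm on the 30 mm block, and the wrist carries about 1.9 N, close to the block's weight.
- **Forces:** the wrist force was never above about 7 N at the end of any move.
- **Surroundings:** in each scene picture the fixture showed no movement on the bench, and both red blocks stayed where they were. I didn't re-check the screwdriver and bush after the lift, but the arm never went near them.

No check failed or disagreed beyond that 1 mm. `close_job()` gave no verdict.

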